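# Clamp the rivet anvil into its bench holder

## Task

Square the stepped steel rivet anvil up in the corner stop, flush against both fences, and let go of it there; then take it up again, seat it fully home in the holder's pocket with its low step at the lever's end (swing the lever clear first if it is in the way), and swing the lever fully shut over the step. Do not drop or throw the anvil, and leave everything else on the bench as it is.

Things in the scene. Friction and masses are not known exactly. Their poses are not given: they have to be found in the camera images.
- anvil_mid (a point): Rivet anvil: loose plain steel block, about 0.5 kg, footprint 96 (x) x 44 (y) mm, standing on its base. Tall part 60 mm high from x = -18 to +48 (its middle at +15); low step 26 mm high from x = -48 to -18. A dark disc and two dots mark the tall part's top. This point: centre of the footprint, 30 mm above the underside; centre of mass at x = +7. z up.
- anvil_step (a point): Centre of the top of the anvil's low step: 33 mm from the anvil's centre towards its -x end, 26 mm above its underside.
- stop: Corner stop: L of two aluminium fences fixed on the bench, 12 mm high, 14 thick. Origin: at bench level, where the squared anvil's centre comes (either end first). Long fence along x (-68 to +62 mm), inner face at y = +22; end fence along y (-48 to +22), inner face at x = +48. The anvil lies on the bare bench inside the corner.
- holder: Grey holder fixed on the bench, base 150 (x) x 80 x 8 mm, with an open pocket 100 (x) x 48 mm, 2 mm clear of the anvil all round, centred on the origin (underside, bench level). Pocket floor 8 and rim 30 mm up, walls 10 thick. The anvil's step goes at its -x end. Seated anvil: centre point 38 mm, step top 34, tall top 68 mm above the bench.
- lever (a joint): Locking lever on the holder, upright hinge. 0 = shut (bar along the holder's -y, across the step; stop there); grows opening, to 1.7; at 1.57 it points along the holder's -x. Light friction (under 1 N at knob), stays where left. Steel bar 18 mm wide, from 37 to 47 mm above the bench: passes only over the low step. Clear of the anvil's way from about 1.0.
- lever_hinge (a point): Lever's hinge axis, 36 mm above the bench, at x = -33, y = +50 mm in the holder's frame.
- lever_knob (a point): Lever's black upright round knob, 22 mm in diameter, from 37 to 79 mm above the bench (the bar joins its foot, so 32 mm of it is free above the bar), 117 mm from the hinge axis. This point is on the knob's axis, 62 mm above the bench. Its x and y axes turn with the lever; when shut they are the holder's.
- plain_block: Plain steel bench block without a step, 105 x 50 x 45 mm high, loose. Leave alone. Origin: centre of underside, x along its length.
- round_block: Round steel bench block, 76 mm diameter, 40 mm high, loose. Leave alone. Origin: centre of underside.
- mallet: Mallet lying on the bench, wooden handle to -x (from -130 mm), black head 95 mm wide and 48 mm high at x = +90 mm. Leave alone. Origin on the bench.
- spool: Wooden spool standing, 52 mm diameter, 34 mm high. Leave alone. Origin: centre of underside.
- jar: Closed amber glass jar, 64 mm diameter, 85 mm high. Leave alone. Origin: centre of underside.
- wrench: Steel wrench lying flat along its x, 170 mm long. Leave alone. Origin: on the bench near its middle.
- tin: Open round metal tin, 72 mm diameter, 90 mm high. Leave alone. Origin: centre of underside.

How it is judged:
On the way, in this order (a step that is already met when the one before it is completed fails the run):
1. the anvil lies squared against both fences of the corner stop (within 3 mm and about 2 degrees), let go (x of anvil_mid in the frame of stop between -0.003 and 0.003 m and y of anvil_mid in the frame of stop between -0.003 and 0.003 m and height (world z) of anvil_mid below 0.033 m and angle between anvil_mid's own z axis and vertical below 0.05 rad and angle between the x axis of anvil_mid and the x axis of stop, either way round below 0.04 rad and contact force between the fingers and anvil below 0.3 N), for 0.2 s.
2. the anvil is fully down in the holder's pocket, step at the lever's end (horizontal distance between anvil_mid and holder below 0.005 m and z of anvil_mid in the frame of holder below 0.0405 m and angle between anvil_mid's own z axis and vertical below 0.05 rad and x of anvil_step in the frame of holder below -0.02 m), for 0.2 s.
3. the lever is swung fully shut over the step (value of joint lever below 0.06 rad), for 0.2 s.
At the end, for the whole second after the job is handed in: The anvil rests fully down in the holder's pocket (within 5 mm of its centre, 2.5 mm of full depth, upright to 3 degrees), step at the lever's end, the lever is shut (within 0.06 rad), and anvil and lever are let go and at rest (all of step 2 and value of joint lever below 0.06 rad and contact force between the fingers and anvil below 0.3 N and linear speed of anvil below 0.02 m/s); the robot touches nothing.
It fails at once if the anvil is dropped or thrown (moves faster than 0.6 m/s out of the fingers) (linear speed of anvil above 0.6 m/s and contact force between the fingers and anvil below 0.1 N).
It fails at once if another loose thing on the bench is pushed over 25 mm from its place (distance of any of plain_block, round_block, mallet, spool, jar, wrench, tin from where it was at the start of the episode above 0.025 m).
It also fails if it takes over 72 s, if anything falls off the work surface, if the arm or the gripper's body presses on something with over 40 N, if the wrist force passes 120 N, or if a joint passes its speed limit or range.

## Robot

A 6-joint arm with a two-finger parallel gripper is mounted at the origin on the work surface. World frame = base frame: x ahead of the robot, y to its left, z up, the work surface at z = 0. Lengths are in m, angles in rad, forces in N, time in s.
With the tool pointing down it reaches from about 0.35 to 0.775 m from the base axis. Payload 5.5 kg.
Tool frame: the origin (TCP) lies midway between the tips of the shut fingers; the grasp point (between the pads) lies 19 mm behind it (pinch_z is the distance from the TCP to the grasp point, in m); z points along the fingers, x is the direction in which the jaws open and shut, and the axes are right-handed (so a half turn about z gives the same grasp; the last joint's range is limited). The gripper opens to 85 mm and grips with 20 to 120 N. Pads are 22 mm wide; open, the fingers measure 114 mm over their backs; the gripper's body (76 mm by 85 mm) begins 54 mm behind the grasp point. The pads swing forward as they close: fully open they stand 13 mm farther back than shut.
Start: joints at [1.004, 0.313, 0.046, 1.304, 0, 1.431], TCP at [0.238, 0.523, 0.231] pointing down, gripper open.
Joint ranges: [-2.76, 2.76], [-0.86, 1.69], [-1.03, 1.26], [-2.2, 2.34], [-1.47, 1.5], [-3.14, 3.14]. Speed limits (rad/s): [2.57, 2.57, 3.14, 3.14, 3.14, 3.14].

## Interface

Orientations are given as a unit quaternion [w, x, y, z].
In Python, from workcell import get_state, read_camera, camera_info, hand_in, trace, pinch_z gives the robot as it stands. The module is installed in compiled form; this text tells all that it offers.
- The arm moves only by the tool arm_command, never from a script. Its argument "steps" is text: rows parted by semicolons, each of 4 numbers parted by spaces: the shift along the world's x, y, z in mm, then the turn about the world's z in rad. In form: tx ty tz spin; .... A call has 1 to 20 rows; each row is the pose to reach, as a shift and turn from the pose measured when the call began; what a row does not reach only later rows make up. A row lasts 1/8 s, in which the tool goes at most 62.5 mm and 10.7 degrees, less where a joint would pass 70% of its speed; a pose out of reach is approached as far as the arm can. A call with a gripper value outside its range is refused whole. "fingers" is the gripper command: -1 is shut, 1 is fully open, values between are in proportion, set as the call begins (left out, the last holds). The fingers move at their own pace and stop on an object; "newtons" is the grip in N (left out, the last holds). Time passes only in rows, so rows that repeat a pose let the fingers close. It gives the time, the measured TCP pose, the force and the opening at its end, in the units of the state.
- get_state(): the state, without advancing time (a new reading comes with each control period).
- read_camera(name): name is "scene" or "top" or "wrist"; returns the picture (480x640x3 uint8, red, green, blue); there is no depth.
- camera_info(name): a dict with "mtx" (3x3 intrinsics, pixels), "k1" (the pictures are not rectified: a ray, as slopes to the right and down, at radius r is drawn at 1 + k1 r^2 times it, then the intrinsics apply), "R" (3x3) and "t" (3): a world point X has camera coordinates R X + t. Camera axes: x right, y down, z forward; pixel columns grow to the right and rows downward; lengths in m; the calibration is good to about 2 mm. A picture is of the moment at which its call begins: read the wrist's pose just before it. camera_info takes no time and is no camera call; for the wrist camera it gives the pose at the moment of the call.
- hand_in(): hands the job in, once; it reports no verdict.
Trained networks look in the newest picture that a camera, given by its name, has taken for a name from the list of things; names that differ only in an ending like _2 or _b are one class to them, and where a whole thing is asked for, a point or a joint stands for the part that bears it (a point fixed in the world has none). Each returns a list of dicts, best first, with "score" (0 to 1); they miss things now and then, are a little off and sometimes report something else, mostly with a low value. They report only what shows in the picture. A call takes as long as a camera call.
- trace(camera, name): "mask" (480x640 bool, what is visible of it) and "box" ([left, top, width, height] in pixels, round what is visible of it).
The state is a dict: "clock": time; "joint_pos": joint angles; "qvel": joint speeds; "tau": joint torques, N m; "tcp_pos": TCP position; "orientation": TCP orientation; "wrist_force": force on the tool from outside, world axes, zero at the start; "ft_torque": the same for the moment, N m; "finger_gap": finger opening in m.
Only numpy, scipy, OpenCV 4.12 (cv2) and the standard library are available. Lean on these libraries where they do the work, as an engineer would, in place of code of your own. Each camera call takes 0.05 s, during which the arm holds its last target.

## Working session

There is one attempt and no reset: what is moved stays moved. The work goes in short steps, Python scripts to look and compute and a tool call to move; the robot and the scene stay as the last step left them, time stands still between calls to the robot, and variables do not carry over. Pictures are saved under pics/ and viewed, and the job is handed in when it is done.

Besides the shell and the picture viewer there is one more tool, called after "Emit:" as name(argument=value, ...) on one line, values as JSON. arm_command: Moves the arm, as the interface text tells. Its arguments: {"type":"object","properties":{"steps":{"type":"string"},"fingers":{"type":"number"},"newtons":{"type":"number"}},"required":["steps"]}

```bash
mkdir -p pics; ls
python3 - <<'E'
from workcell import *
import cv2
s=get_state();print(s)
print(pinch_z)
for n in ["scene","top","wrist"]:
    im=read_camera(n);cv2.imwrite(f"pics/{n}0.png",im[:,:,::-1])
    print(n,camera_info(n))
E
```

```text
pics
{'clock': 0.0, 'joint_pos': array([ 1.00438293e+00,  3.14011064e-01,  4.49549052e-02,  1.30360090e+00,
       -4.64819536e-05,  1.43122081e+00]), 'qvel': array([-0.00188421, -0.00101531,  0.00061977, -0.0014782 ,  0.00018512,
        0.00091106]), 'tau': array([-8.00772323e-04, -4.80623996e+01,  2.98535943e+01,  1.93607697e-02,
        8.63290870e-05,  1.10035177e-05]), 'tcp_pos': array([0.23777099, 0.52295911, 0.23039297]), 'orientation': array([ 4.10976712e-04,  8.40830901e-01,  5.41297081e-01, -8.34998576e-04]), 'wrist_force': array([-0.26856953, -0.18480842, -0.5071458 ]), 'ft_torque': array([ 0.00458577,  0.02737104, -0.03887255]), 'finger_gap': 0.08579497208730216}
0.0187
scene {'mtx': array([[567.64581208,   0.        , 325.51344484],
       [  0.        , 567.64581208, 236.13383826],
       [  0.        ,   0.        ,   1.        ]]), 'k1': -0.11697814114462678, 'R': array([[ 0.23104889,  0.9729047 , -0.00853597],
       [ 0.83650677, -0.20312172, -0.50891845],
       [-0.49686299,  0.11044464, -0.86077242]]), 't': array([-0.1544716 , -0.41516129,  1.60693753])}
top {'mtx': array([[503.70046687,   0.        , 312.73981153],
       [  0.        , 503.70046687, 240.86334108],
       [  0.        ,   0.        ,   1.        ]]), 'k1': -0.08774198079864359, 'R': array([[ 0.01442071, -0.99984559, -0.01004202],
       [-0.98837914, -0.01273398, -0.1514745 ],
       [ 0.15132323,  0.0121097 , -0.98841016]]), 't': array([0.02048735, 0.57228081, 1.3000113 ])}
wrist {'mtx': array([[347.15275231,   0.        , 323.39488926],
       [  0.        , 347.15275231, 240.58474097],
       [  0.        ,   0.        ,   1.        ]]), 'k1': -0.056507951163122086, 'R': array([[ 0.41414185,  0.91021015, -0.00200016],
       [ 0.87368981, -0.39690709,  0.28130212],
       [ 0.25525017, -0.1182465 , -0.95961717]]), 't': array([-0.57434491, -0.03607503,  0.37850778])}
```

View pics/top0.png

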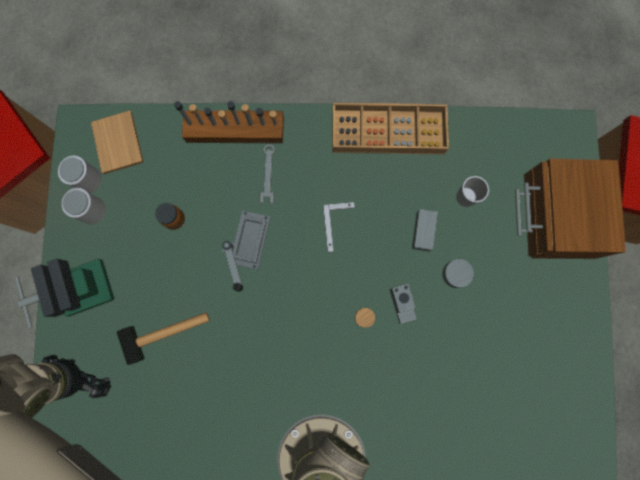

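View pics/scene0.png

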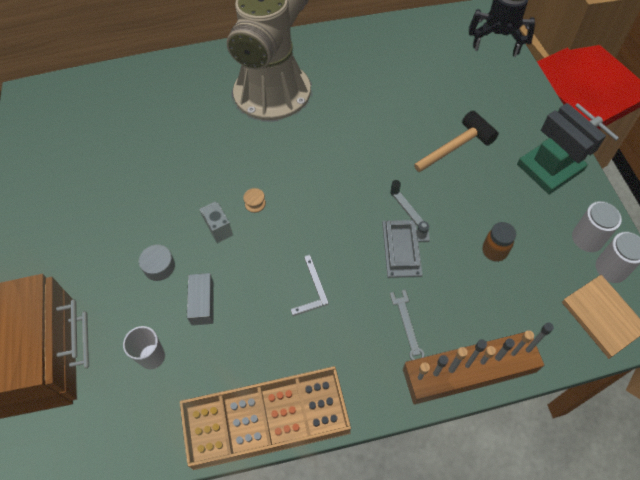

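View pics/wrist0.png

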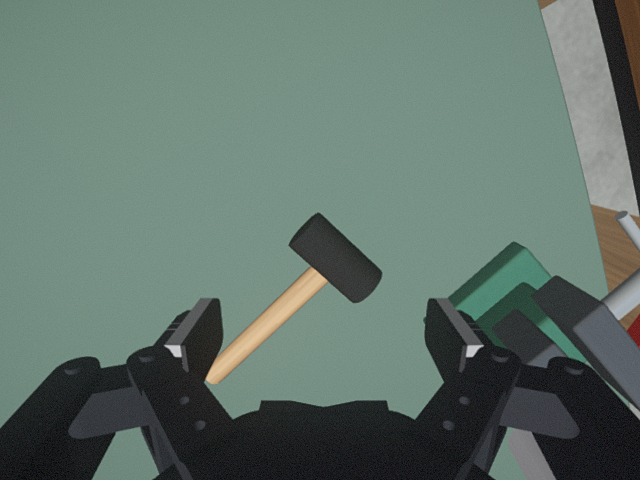

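```bash
cat > h.py <<'E'
import numpy as np, cv2
from workcell import *
def proj(ci,X):
    X=np.atleast_2d(X);c=X@np.array(ci['R']).T+ci['t']
    s=c[:,:2]/c[:,2:];r2=(s**2).sum(1,keepdims=True)
    s=s*(1+ci['k1']*r2);M=ci['mtx']
    return s*[M[0,0],M[1,1]]+[M[0,2],M[1,2]]
def back(ci,uv,z):
    uv=np.atleast_2d(np.float64(uv));M=ci['mtx']
    d=(uv-[M[0,2],M[1,2]])/[M[0,0],M[1,1]]
    s=d.copy()
    for _ in range(20): s=d/(1+ci['k1']*(s**2).sum(1,keepdims=True))
    R=np.array(ci['R']);ray=np.c_[s,np.ones(len(s))]@R
    o=-R.T@ci['t'];k=(z-o[2])/ray[:,2]
    return o+ray*k[:,None]
def yaw():
    w,x,y,z=get_state()['orientation']
    return np.arctan2(2*(x*y+w*z),1-2*(y*y+z*z))  # heading of tool x
def snap(cam,name):
    ci=camera_info(cam);im=read_camera(cam);cv2.imwrite(f'pics/{name}.png',im[:,:,::-1]);return ci,im
E
python3 - <<'E'
from h import *
print('yaw',yaw())
z=dict(anvil_mid=.03,stop=.012,holder=.03,plain_block=.045,round_block=.04,mallet=.024,spool=.034,jar=.085,wrench=.005,tin=.09,lever=.05)
ct=camera_info('top')
im=read_camera('top')
for n in z:
    r=trace('top',n)
    for q in r[:2]:
        ys,xs=np.nonzero(q['mask']);c=[xs.mean(),ys.mean()]
        print(n,round(q['score'],2),q['box'],back(ct,c,z[n])[0].round(3))
for n,uv,h in [('hinge',(227,245),.05),('knob',(238,287),.079)]: print(n,back(ct,uv,h))
cv2.imwrite('pics/crop.png',cv2.resize(im[180:340,200:480,::-1],None,fx=2.85,fy=2.85,interpolation=cv2.INTER_CUBIC))
E
```

```text
yaw 1.1439835848861253
anvil_mid 0.72 [257.6, 144.7, 14.0, 56.1] [0.762 0.157 0.03 ]
anvil_mid 0.7 [392.0, 283.9, 24.3, 40.6] [ 0.411 -0.213  0.03 ]
stop 0.87 [324.6, 201.7, 30.0, 54.8] [ 0.635 -0.026  0.012]
stop 0.42 [156.6, 206.1, 28.9, 26.3] [0.642 0.427 0.012]
holder 0.64 [223.9, 212.4, 47.4, 79.8] [0.562 0.209 0.03 ]
plain_block 0.95 [413.5, 211.3, 26.2, 38.4] [ 0.605 -0.27   0.045]
plain_block 0.17 [391.3, 284.9, 25.8, 37.9] [ 0.41  -0.21   0.045]
round_block 0.58 [440.2, 260.7, 34.7, 24.7] [ 0.49  -0.359  0.04 ]
mallet 0.92 [116.7, 316.4, 91.0, 47.9] [0.311 0.454 0.024]
spool 0.61 [351.9, 308.4, 22.4, 18.9] [ 0.372 -0.111  0.034]
jar 0.64 [156.1, 206.8, 31.5, 26.8] [0.628 0.406 0.085]
wrench 0.57 [259.1, 150.7, 13.7, 50.3] [0.763 0.16  0.005]
tin 0.56 [454.0, 175.0, 36.6, 31.4] [ 0.702 -0.39   0.09 ]
tin 0.35 [413.9, 208.5, 24.0, 41.6] [ 0.598 -0.261  0.09 ]
lever 0.88 [223.0, 239.5, 18.9, 50.6] [0.501 0.241 0.05 ]
lever 0.24 [386.8, 285.8, 28.6, 42.7] [ 0.409 -0.209  0.05 ]
hinge [[0.55689753 0.25638908 0.05      ]]
knob [[0.44405639 0.21832111 0.079     ]]
```

View pics/crop.png

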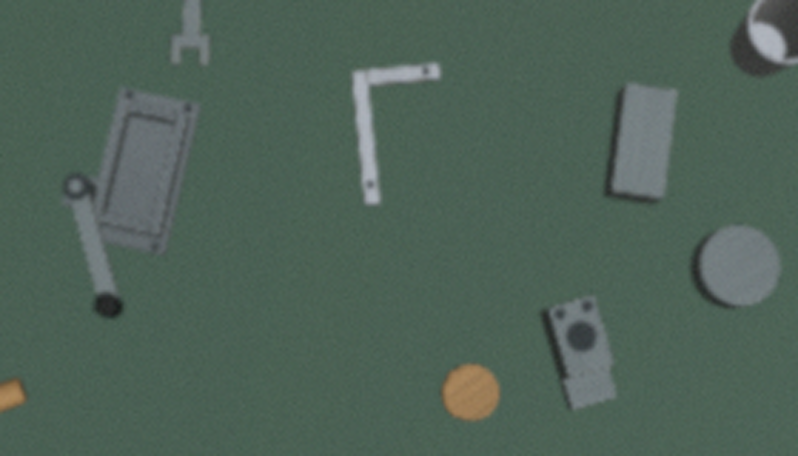

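Emit:
arm_command(steps="40 -40 20 0.05; 80 -80 20 0.1; 120 -120 20 0.15; 160 -170 20 0.2; 210 -210 20 0.25; 250 -250 20 0.25; 282 -300 20 0.25; 282 -300 20 0.25; 282 -300 20 0.25; 282 -300 20 0.25", fingers=1)

```text
clock: 2.0
tcp_pos: [0.5192, 0.2246, 0.2515]
orientation: [-0.0, 0.766, 0.643, 0.0]
wrist_force: [-0.2, -0.6, 0.3]
finger_gap: 0.0856
```

Run:
```python
from h import *
print(get_state()['tcp_pos'],yaw(),abs(get_state()['qvel']).max())
ci,im=snap('wrist','holder1')
import pickle;pickle.dump(ci,open('holder1.pkl','wb'))
```

```text
[0.5192342  0.22464299 0.25149113] 1.3959387137281116 0.007767959144055784
```

View pics/holder1.png

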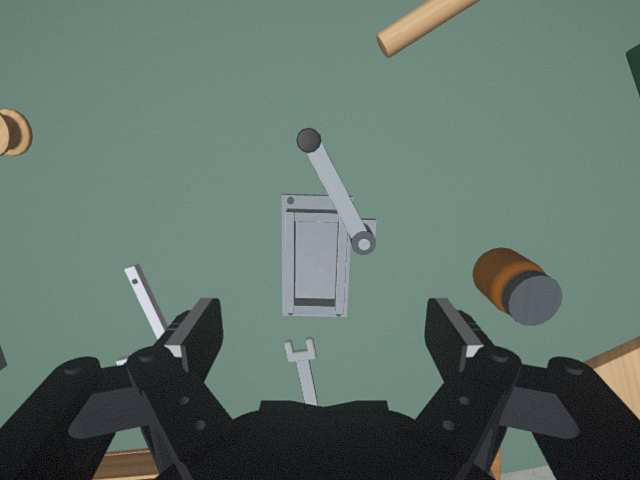

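Run:
```python
import cv2
im=cv2.imread('pics/holder1.png')
cv2.imwrite('pics/holder1c.png',cv2.resize(im[115:325,260:400],None,fx=2.85*1.0,fy=2.85,interpolation=cv2.INTER_CUBIC))
cv2.imwrite('pics/holder1d.png',cv2.resize(im[185:325,270:390],None,fx=4.25,fy=4.25,interpolation=cv2.INTER_CUBIC))
```

```text
(no output)
```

View pics/holder1d.png

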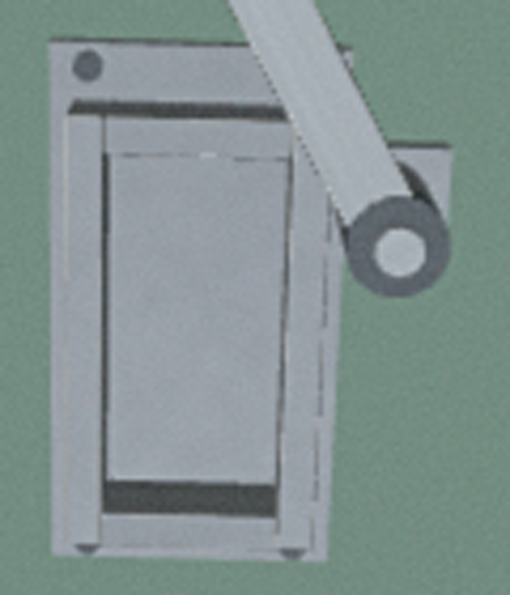

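```bash
cat >> h.py <<'E'
from scipy.optimize import least_squares
def fitpose(ci,P,uv,x0,nz=0):
    P=np.array(P,float)/1000;uv=np.array(uv,float)
    def w(p):
        c,s=np.cos(p[2]),np.sin(p[2])
        return np.c_[P[:,0]*c-P[:,1]*s+p[0],P[:,0]*s+P[:,1]*c+p[1],P[:,2]]
    r=least_squares(lambda p:(proj(ci,w(p))-uv).ravel(),x0,loss='soft_l1')
    return r.x,(proj(ci,w(r.x))-uv).round(1)
E
python3 - <<'E'
from h import *
import pickle
ci=pickle.load(open('holder1.pkl','rb'))
P=[(-75,-40,8),(75,-40,8),(75,40,8),(-50,-24,30),(50,-24,30),(50,24,30),(-50,24,30),(-60,-34,30)]
uv=np.array([(50,40),(52,556),(327,560),(105,155),(104,515),(277,516),(290,157),(69,114)])/4.25+[270,185]
p,r=fitpose(ci,P,uv,[.56,.2,-.17]);print(p,r.tolist())
k=back(ci,(309,140),.079)[0]
c,s=np.cos(p[2]),np.sin(p[2])
hg=np.array([p[0]-.033*c-.05*s,p[1]-.033*s+.05*c])
d=k[:2]-hg
print(k,hg,np.hypot(*d),'lever',(p[2]-np.pi/2)-np.arctan2(d[1],d[0]))
for z in(.04,.05,.055,.06):print(z,back(ci,np.array([400,252])/4.25+[270,185],z))
E
```

```text
[ 0.58061662  0.20530011 -0.20343616] [[0.0, 0.1], [0.3, -0.5], [0.1, 0.2], [-0.3, -0.2], [-0.4, -0.6], [0.4, 0.3], [0.9, 0.5], [-1.1, 0.0]]
[0.44706288 0.2248198  0.079     ] [0.55839893 0.26093619] 0.1170474697419739 lever 1.0536793426434998
0.04 [[0.56220363 0.26120795 0.04      ]]
0.05 [[0.55899033 0.26053297 0.05      ]]
0.055 [[0.55738367 0.26019548 0.055     ]]
0.06 [[0.55577702 0.25985799 0.06      ]]
```

Emit:
arm_command(steps="10 -60 0 0.1; 20 -120 0 0.2; 30 -180 0 0.28; 45 -235 0 0.28; 51 -265 0 0.28; 51 -265 0 0.28; 51 -265 0 0.28")

```text
clock: 2.92
tcp_pos: [0.5699, -0.0388, 0.2516]
orientation: [-0.0, 0.668, 0.744, 0.0]
wrist_force: [0.2, 0.5, -0.1]
finger_gap: 0.0857
```

Run:
```python
from h import *
import pickle
print(get_state()['tcp_pos'],yaw(),abs(get_state()['qvel']).max())
ci,im=snap('wrist','stop1');pickle.dump(ci,open('stop1.pkl','wb'))
z=trace('wrist','stop');print([(q['score'],q['box']) for q in z])
```

```text
[ 0.56989233 -0.0388015   0.2515994 ] 1.677819006046458 0.012749085234360765
[(0.63, [282.3, 187.7, 68.0, 112.1])]
```

View pics/stop1.png

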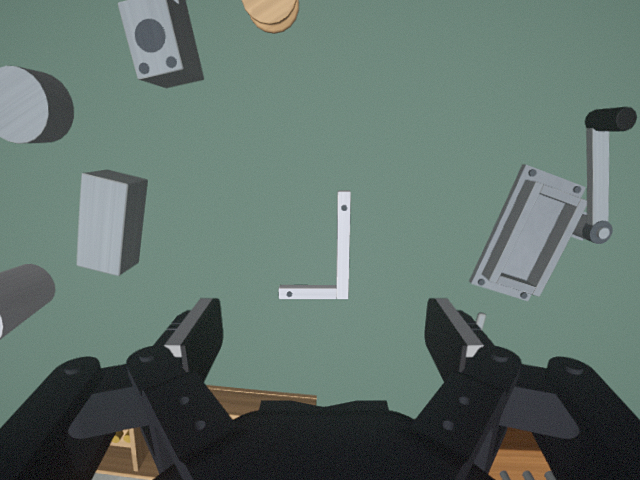

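Run:
```python
import cv2
im=cv2.imread('pics/stop1.png')
cv2.imwrite('pics/stop1c.png',cv2.resize(im[180:310,270:370],None,fx=4.5,fy=4.5,interpolation=cv2.INTER_CUBIC))
```

```text
(no output)
```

View pics/stop1c.png

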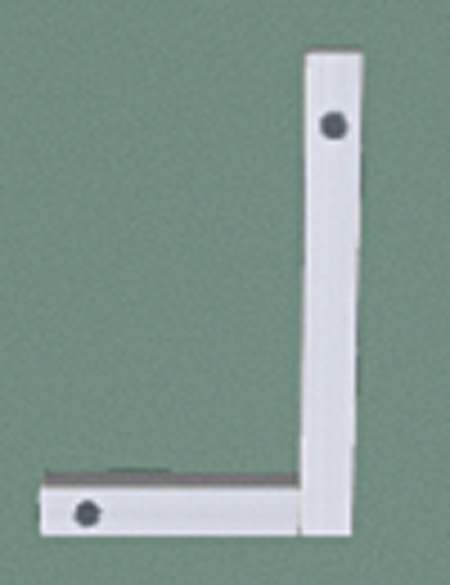

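Emit:
arm_command(steps="-35 -45 0 0.05; -75 -90 0 0.1; -115 -135 0 0.1; -160 -168 0 0.1; -160 -168 0 0.1; -160 -168 0 0.1; -160 -168 0 0.1")

```text
clock: 3.9
tcp_pos: [0.411, -0.2055, 0.2518]
orientation: [-0.0, 0.629, 0.777, 0.0]
wrist_force: [0.3, 0.9, -0.9]
finger_gap: 0.0852
```

Run:
```python
from h import *
import pickle
print(get_state()['tcp_pos'],yaw(),abs(get_state()['qvel']).max())
ci,im=snap('wrist','anvil1');pickle.dump(ci,open('anvil1.pkl','wb'))
z=trace('wrist','anvil_mid');print([(q['score'],q['box']) for q in z])
```

```text
[ 0.41096895 -0.20545115  0.25182346] 1.7812378624792118 0.005609062501000927
[(0.56, [290.8, 156.4, 49.5, 103.4])]
```

View pics/anvil1.png

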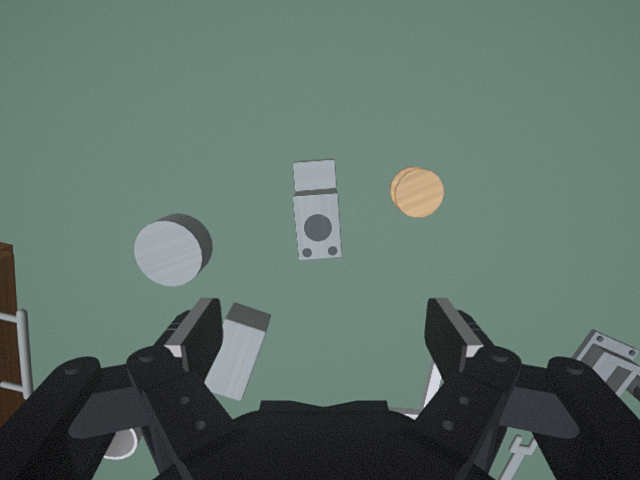

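Run:
```python
from h import *
import pickle
ci=pickle.load(open('stop1.pkl','rb'))
P=[(-68,22,12),(-68,36,12),(62,36,12),(48,22,12),(48,-48,12),(62,-48,12)]
uv=np.array([(305,52),(363,52),(351,535),(300,487),(40,487),(40,535)])/4.5+[270,180]
p,r=fitpose(ci,P,uv,[.6,-.05,.11]);print(p,r.tolist())
im=cv2.imread('pics/anvil1.png')
cv2.imwrite('pics/anvil1c.png',cv2.resize(im[150:270,280:360],None,fx=5,fy=5,interpolation=cv2.INTER_CUBIC))
```

```text
[ 0.62181766 -0.03890587  0.10730141] [[0.2, -0.3], [0.0, -0.3], [0.3, 0.2], [0.2, 0.2], [-0.6, 0.2], [-0.2, 0.2]]
```

View pics/anvil1c.png

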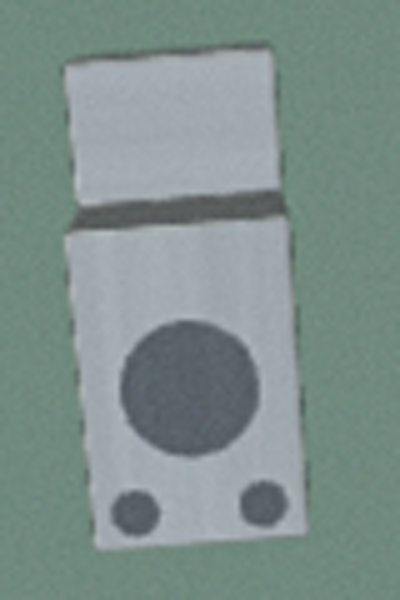

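Run:
```python
from h import *
import pickle
ci=pickle.load(open('anvil1.pkl','rb'))
P=[(-18,-22,60),(-18,22,60),(48,22,60),(48,-22,60),(-48,-22,26),(-48,22,26),(-18,-22,26),(-18,22,26)]
uv=np.array([(66,232),(287,213),(307,533),(98,549),(66,64),(274,48),(76,205),(281,190)])/5+[280,150]
p,r=fitpose(ci,P,uv,[.41,-.21,.2]);print(p,r.tolist())
c,s=np.cos(p[2]),np.sin(p[2])
g=p[:2]+.010*np.array([c,s]);t=get_state()['tcp_pos']
print('grasp at',g,'delta',(g-t[:2])*1000,'spin',p[2]+np.pi/2-yaw())
```

```text
[ 0.41012538 -0.21201508  0.28524335] [[-0.7, -0.3], [0.6, 0.1], [0.7, 0.8], [-0.6, 0.6], [-0.7, -0.5], [0.0, -0.5], [0.1, 0.1], [0.5, -0.1]]
grasp at [ 0.41972131 -0.20920117] delta [ 8.89176583 -3.68752966] spin 0.07476232049891429
```

Emit:
arm_command(steps="9 -4 -50 0.075; 9 -4 -100 0.075; 9 -4 -150 0.075; 9 -4 -180 0.075; 9 -4 -205 0.075; 9 -4 -220 0.075; 9 -4 -220 0.075; 9 -4 -220 0.075", fingers=1)

```text
clock: 5.0
tcp_pos: [0.4205, -0.2094, 0.0321]
orientation: [-0.0, 0.599, 0.801, 0.0]
wrist_force: [-0.4, -0.3, -0.2]
finger_gap: 0.0855
```

Emit:
arm_command(steps="0 0 0 0; 0 0 0 0; 0 0 0 0; 0 0 0 0; 0 0 0 0; 0 0 0 0; 0 0 0 0; 0 0 0 0", fingers=-1, newtons=50)

```text
clock: 6.0
tcp_pos: [0.421, -0.2097, 0.0328]
orientation: [0.001, 0.599, 0.801, 0.0]
wrist_force: [-0.8, 0.2, 6.1]
finger_gap: 0.0432
```

Run:
```python
from h import *
print(get_state());print(yaw())
ci,im=snap('wrist','g1')
```

```text
{'clock': 6.0, 'joint_pos': array([-6.33492802e-01,  2.74658413e-01, -5.36864136e-01,  7.57944022e-01,
        8.52713528e-04, -9.20008386e-01]), 'qvel': array([ 0.00015536, -0.00068896,  0.00155424, -0.00015507, -0.00034888,
        0.00097044]), 'tau': array([-3.54126468e-01, -3.69975793e+01,  2.22714239e+01, -4.58509102e-01,
       -1.91793242e-01,  2.46198813e-02]), 'tcp_pos': array([ 0.42102406, -0.20965538,  0.03281564]), 'orientation': array([6.61165614e-04, 5.98910441e-01, 8.00815622e-01, 4.32090217e-04]), 'wrist_force': array([-0.84134219,  0.17882804,  6.13240086]), 'ft_torque': array([0.26259476, 0.10976856, 0.01867578]), 'finger_gap': 0.043214475034355666}
1.8573120762421356
```

View pics/g1.png

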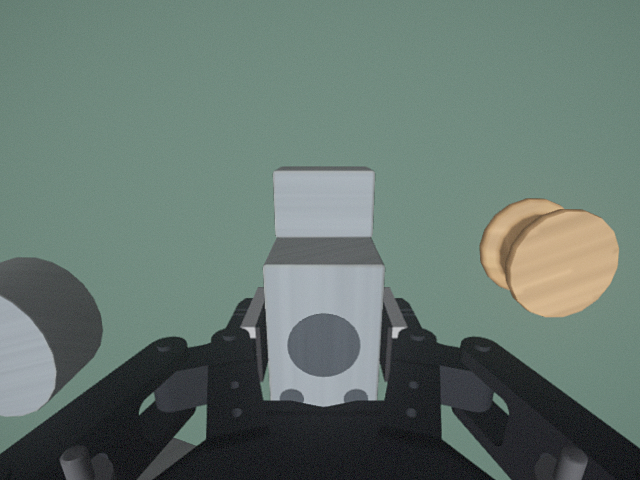

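Run:
```python
from h import *
ci=camera_info('wrist')
P=[(-48,-22,26),(-48,22,26),(-18,-22,60),(-18,22,60),(-18,-22,26),(-18,22,26)]
uv=[(274,170),(374,170),(263,265),(384,265),(276.5,237),(373,237)]
p,r=fitpose(ci,P,uv,[.41,-.21,.28]);print(p,r.tolist())
t=get_state()['tcp_pos'];d=p[:2]-t[:2];c,s=np.cos(p[2]),np.sin(p[2])
print('anvil rel tcp, anvil frame',d@[c,s],d@[-s,c],'yaw rel',p[2]+np.pi/2-yaw())
sx,sy,st=0.62182,-0.03891,0.1073
c,s=np.cos(st),np.sin(st)
for off in [(-8,-7),(0,0)]:
    # target anvil centre; tcp = centre +10mm along x approx
    ax=d@[np.cos(p[2]),np.sin(p[2])]*1000
    l=np.array([off[0]-ax,off[1]])
    w=np.array([sx,sy])+np.array([l[0]*c-l[1]*s,l[0]*s+l[1]*c])/1000
    print(off,'delta',(w-t[:2])*1000,'spin',st+np.pi/2-yaw())
```

```text
[ 0.41014624 -0.21219511  0.28680907] [[-1.9, -0.3], [2.5, -0.3], [-1.2, -0.2], [3.0, -0.2], [-1.7, 1.1], [0.7, 1.1]]
anvil rel tcp, anvil frame -0.011186830900753194 0.000673123234960054 yaw rel 0.000338628228287563
(-8, -7) delta [204.67164048 164.14761027] spin -0.17917044398925763
(0, 0) delta [211.87597193 171.96410618] spin -0.17917044398925763
```

Emit:
arm_command(steps="0 0 20 0; 0 0 40 0; 35 27 40 -0.06; 70 55 40 -0.12; 105 83 40 -0.179; 140 111 40 -0.179; 170 137 40 -0.179; 195 156 40 -0.179; 205 164 30 -0.179; 205 164 20 -0.179; 205 164 20 -0.179; 205 164 20 -0.179; 205 164 20 -0.179")

```text
clock: 7.68
tcp_pos: [0.626, -0.0464, 0.0534]
orientation: [0.001, 0.668, 0.744, 0.001]
wrist_force: [-0.0, -0.4, -4.6]
finger_gap: 0.0429
```

Run:
```python
from h import *
s=get_state();print(s['tcp_pos'],s['wrist_force'],s['finger_gap'],yaw())
ci,im=snap('wrist','s1')
```

```text
[ 0.62596146 -0.04639241  0.05339973] [-0.02153932 -0.40291171 -4.63580762] 0.04292161661820269 1.677259396519637
```

View pics/s1.png

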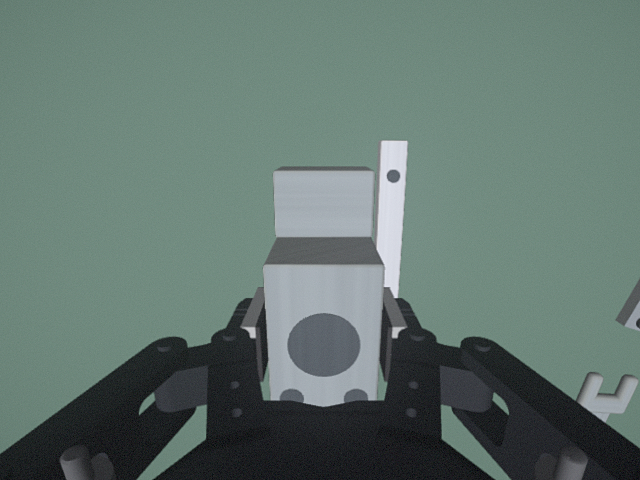

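Run:
```python
from h import *
ci=camera_info('wrist')
sx,sy,st=0.62182,-0.03891,0.1073
c,s=np.cos(st),np.sin(st)
for uv,z in [((381,140),.012),((408,140),.012),((374,170),.0463),((384,265),.0803)]:
    w=back(ci,uv,z)[0][:2]-[sx,sy];print(uv,w@[c,s]*1000,w@[-s,c]*1000)
```

```text
(381, 140) -67.7367163188695 21.783530361353236
(408, 140) -67.81657436130784 35.593232129553535
(374, 170) -55.58805970529846 13.883611693023656
(384, 265) -25.583771427080748 13.87701100589368
```

Emit:
arm_command(steps="0 0 -6 0; 0 0 -12 0; 0 0 -16 0; 0 0 -19 0; 0 0 -20 0; 0 0 -20 0; 0 0 -20 0")

```text
clock: 8.6
tcp_pos: [0.6263, -0.0463, 0.0337]
orientation: [0.001, 0.668, 0.744, 0.001]
wrist_force: [0.6, -0.2, -4.8]
finger_gap: 0.0435
```

Emit:
arm_command(steps="-0.4 4 0 0; -0.75 7 0 0; -0.8 7.7 0 0; -0.85 8.2 0 0; -0.9 8.8 0 0; -0.9 8.8 0 0")

```text
clock: 9.35
tcp_pos: [0.6256, -0.0389, 0.0339]
orientation: [0.002, 0.669, 0.744, -0.0]
wrist_force: [-0.9, -6.1, -4.5]
finger_gap: 0.0432
```

Emit:
arm_command(steps="4 0.5 0 0; 6.5 0.8 0 0; 7.3 0.9 0 0; 8 1.0 0 0; 8.5 1.0 0 0; 8.5 1.0 0 0")

```text
clock: 10.1
tcp_pos: [0.6329, -0.0381, 0.0337]
orientation: [0.002, 0.669, 0.744, -0.001]
wrist_force: [-3.8, -5.0, -3.2]
finger_gap: 0.043
```

Emit:
arm_command(steps="0.5 0.8 -0.7 0; 0.5 0.8 -1.3 0; 0.5 0.8 -1.8 0; 0.5 0.8 -1.8 0")

```text
clock: 10.6
tcp_pos: [0.6329, -0.0381, 0.033]
orientation: [0.002, 0.669, 0.743, -0.002]
wrist_force: [-5.8, -6.2, 3.2]
finger_gap: 0.0433
```

Run:
```python
from h import *
s=get_state();print(s['tcp_pos'],s['wrist_force'],s['ft_torque'],s['finger_gap'],yaw())
ci,im=snap('wrist','s2')
sx,sy,st=0.62182,-0.03891,0.1073
c,sn=np.cos(st),np.sin(st)
w=s['tcp_pos'][:2]-[sx,sy];print('tcp in stop',w@[c,sn]*1000,w@[-sn,c]*1000)
```

```text
[ 0.63293453 -0.03810559  0.03304302] [-5.77689155 -6.21596213  3.15127675] [-1.09787022  1.12108268  0.15696005] 0.043337141128620145 1.6761886846988083
tcp in stop 11.136754802507975 -0.39051928125976637
```

View pics/s2.png

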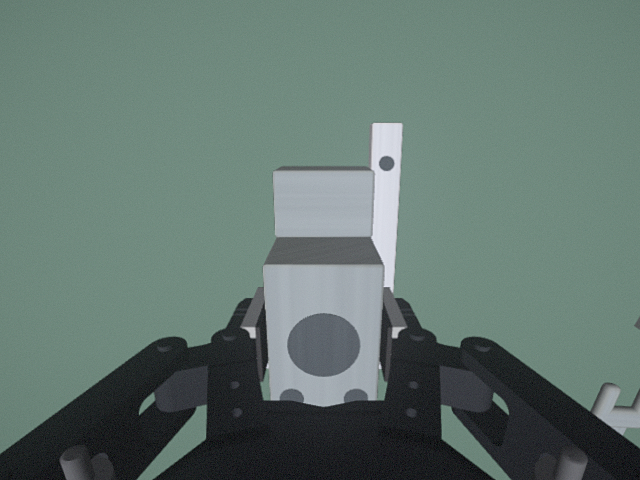

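Emit:
arm_command(steps="0 0 0 0; 0 0 0 0; 0 0 0 0; 0 0 0 0; 0 0 0 0; 0 0 0 0; 0 0 0 0; 0 0 0 0", fingers=1)

```text
clock: 11.65
tcp_pos: [0.6329, -0.0381, 0.033]
orientation: [0.002, 0.669, 0.743, -0.002]
wrist_force: [1.0, 0.1, -0.1]
finger_gap: 0.0855
```

Run:
```python
from h import *
s=get_state();print(s['tcp_pos'],s['wrist_force'],s['ft_torque'],s['finger_gap'],yaw())
ci,im=snap('wrist','s3')
```

```text
[ 0.63294213 -0.0381124   0.03302976] [ 1.03833037  0.12270029 -0.05546493] [-0.04018313  0.04272302 -0.02513272] 0.08549881694616564 1.6761883812286504
```

View pics/s3.png

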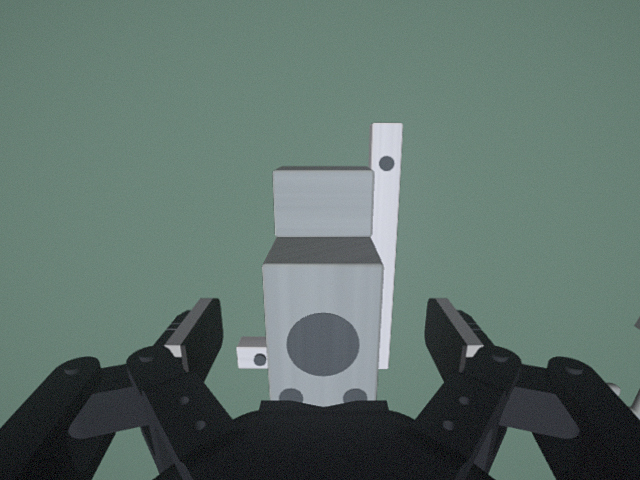

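Emit:
arm_command(steps="0 0 40 0; 0 0 90 0; -15 0 140 0; -30 0 160 0; -30 0 160 0; -30 0 160 0; -30 0 160 0")

```text
clock: 12.58
tcp_pos: [0.6022, -0.038, 0.1908]
orientation: [0.001, 0.669, 0.743, -0.003]
wrist_force: [-0.4, -0.4, -0.6]
finger_gap: 0.0857
```

Run:
```python
from h import *
import pickle
s=get_state();print(s['tcp_pos'],yaw())
ci,im=snap('wrist','s4');pickle.dump(ci,open('s4.pkl','wb'))
cv2.imwrite('pics/s4c.png',cv2.resize(im[130:320,240:400,::-1],None,fx=3.15,fy=3.15,interpolation=cv2.INTER_CUBIC))
```

```text
[ 0.6022346  -0.03795682  0.19075373] 1.6761912599474493
```

View pics/s4c.png

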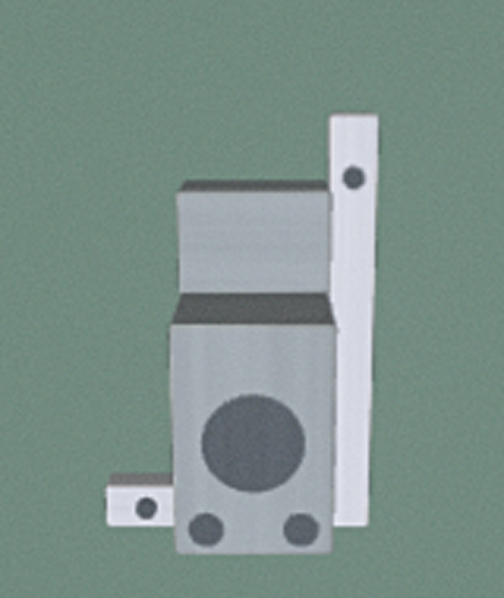

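Run:
```python
from h import *
import pickle
ci=pickle.load(open('s4.pkl','rb'));f=lambda L:np.array(L)/3.15+[240,130]
a,r=fitpose(ci,[(-18,-22,60),(-18,22,60),(48,22,60),(48,-22,60),(-48,-22,26),(-48,22,26)],f([(171,325),(336,325),(331,553),(177,553),(178,192),(329,192)]),[.62,-.04,.1]);print(a,r.tolist())
b,r=fitpose(ci,[(-68,22,12),(-68,36,12),(62,36,12),(48,-48,12),(62,-48,12)],f([(330,116),(378,116),(368,524),(107,487),(107,525)]),[.62,-.04,.1]);print(b,r.tolist())
d=a-b;c,s=np.cos(b[2]),np.sin(b[2]);print(d[:2]@[c,s]*1000,d[:2]@[-s,c]*1000,d[2])
```

```text
[ 0.62187589 -0.03880443  0.10767523] [[-1.1, -0.1], [0.7, -0.1], [1.0, 1.1], [-0.9, 1.1], [-0.7, -0.5], [1.1, -0.6]]
[ 0.62193764 -0.03883566  0.10904217] [[0.1, -0.6], [0.3, -0.6], [0.2, 1.0], [-0.6, 0.0], [0.0, 0.7]]
-0.057985250789369946 0.03775947380493363 -0.0013669427192093409
```

Emit:
arm_command(steps="15 0 -20 0; 31 0 -60 0; 31 0 -100 0; 31 0 -135 0; 31 0 -150 0; 31 0 -157.5 0; 31 0 -157.5 0; 31 0 -157.5 0")

```text
clock: 13.62
tcp_pos: [0.6345, -0.0382, 0.035]
orientation: [0.002, 0.669, 0.743, -0.002]
wrist_force: [-1.2, 1.1, -0.7]
finger_gap: 0.0851
```

Emit:
arm_command(steps="0 0 0 0; 0 0 0 0; 0 0 0 0; 0 0 0 0; 0 0 0 0; 0 0 0 0; 0 0 0 0; 0 0 0 0", fingers=-1, newtons=50)

```text
clock: 14.62
tcp_pos: [0.6349, -0.0382, 0.0359]
orientation: [0.002, 0.669, 0.743, -0.002]
wrist_force: [-0.9, 0.3, 6.6]
finger_gap: 0.0429
```

Run:
```python
from h import *
s=get_state();t=s['tcp_pos'];print(t,s['wrist_force'],s['finger_gap'],yaw())
a=np.array([.62188,-.03880,.1077])
d=a[:2]-t[:2];c,sn=np.cos(a[2]),np.sin(a[2]);ax=d@[c,sn];ay=d@[-sn,c];print('anvil rel',ax*1000,ay*1000)
hx,hy,ht=.58062,.20530,-.2034
c,sn=np.cos(ht),np.sin(ht)
w=np.array([hx,hy])-[ax*c-ay*sn,ax*sn+ay*c]
print('delta',(w-t[:2])*1000,'spin',ht-a[2])
```

```text
[ 0.63494416 -0.0381816   0.03586214] [-0.86975056  0.3252708   6.62535415] 0.04290541381496622 1.6762193721998522
anvil rel -13.054934985646408 0.7894748859450142
delta [-41.69781734 240.07129837] spin -0.3111
```

Emit:
arm_command(steps="0 0 25 0; 0 0 50 0; -7 30 50 -0.05; -14 75 50 -0.12; -21 120 50 -0.2; -28 165 50 -0.27; -35 205 50 -0.311; -40 230 50 -0.311; -42 240 45 -0.311; -42 240 40 -0.311; -42 240 40 -0.311; -42 240 40 -0.311; -42 240 40 -0.311")

```text
clock: 16.25
tcp_pos: [0.5934, 0.201, 0.0761]
orientation: [0.002, 0.776, 0.63, -0.002]
wrist_force: [-0.4, -0.4, -4.6]
finger_gap: 0.0431
```

Run:
```python
from h import *
import pickle
s=get_state();t=s['tcp_pos'];print(t,s['wrist_force'],s['finger_gap'],yaw())
ci,im=snap('wrist','h2');pickle.dump((ci,t,yaw()),open('h2.pkl','wb'))
cv2.imwrite('pics/h2c.png',cv2.resize(im[70:320,200:460,::-1],None,fx=2.4*1.25,fy=2.4,interpolation=cv2.INTER_CUBIC))
```

```text
[0.5933575  0.20103884 0.07608686] [-0.37524375 -0.41073164 -4.62979384] 0.04307769770527033 1.3640043459605937
```

View pics/h2.png

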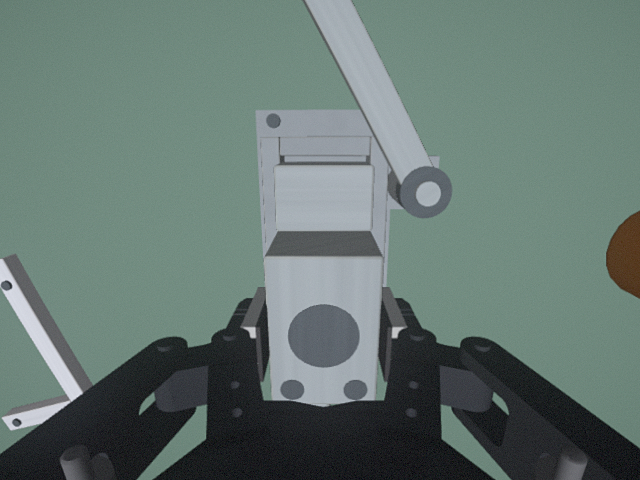

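Run:
```python
import cv2
im=cv2.imread('pics/h2.png')
cv2.imwrite('pics/h2d.png',cv2.resize(im[95:265,245:405],None,fx=4,fy=3.5,interpolation=cv2.INTER_CUBIC))
```

```text
(no output)
```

View pics/h2d.png

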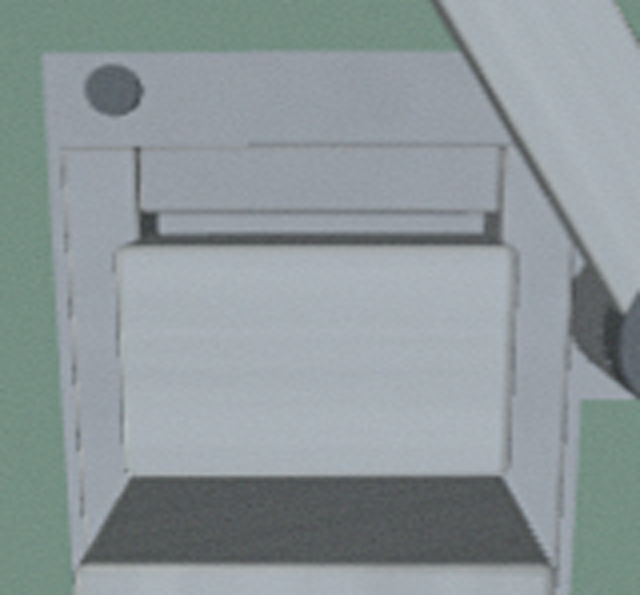

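Run:
```python
from h import *
import pickle
ci,t,y=pickle.load(open('h2.pkl','rb'));f=lambda L:np.array(L)/[4,3.5]+[245,95]
b,r=fitpose(ci,[(-75,-40,8),(-60,-34,30),(-50,-24,30),(-50,24,30),(-60,-24,30),(-60,24,30)],f([(42,53),(62,148),(139,211),(502,211),(138,148),(504,148)]),[.58,.2,-.2]);print(b,r.tolist())
h=40.2
a,r=fitpose(ci,[(-48,-22,26+h),(-48,22,26+h),(-18,-22,26+h),(-18,22,26+h),(-18,-22,60+h),(-18,22,60+h)],f([(118,248),(516,248),(128,477),(505,477),(78,565),(552,565)]),[.58,.2,-.2]);print(a,r.tolist())
for b in (b,np.array([.58062,.2053,-.2034])):
    d=a-b;c,s=np.cos(b[2]),np.sin(b[2]);print('anvil in holder',d[:2]@[c,s]*1000,d[:2]@[-s,c]*1000,d[2],'world corr',-d*1000)
```

```text
[ 0.5808836   0.20474328 -0.2045073 ] [[-0.1, 0.1], [-0.4, -0.4], [0.1, 1.1], [0.3, 0.9], [-0.3, -0.5], [0.4, -0.7]]
[ 0.58055356  0.20426236 -0.20548926] [[-1.7, -1.2], [1.4, -1.3], [-1.5, 0.9], [1.6, 0.9], [-2.1, 0.3], [2.2, 0.3]]
anvil in holder -0.22549873983810798 -0.5379325989863828 -0.0009819641487686936 world corr [0.33004552 0.48092735 0.98196415]
anvil in holder 0.14453147191041607 -1.0296747704884595 -0.002089263315069062 world corr [0.0664427  1.03764389 2.08926332]
```

Emit:
arm_command(steps="0.2 0.7 0 0.002; 0.2 0.7 -5 0.002; 0.2 0.7 -9 0.002; 0.2 0.7 -13 0.002; 0.2 0.7 -17 0.002; 0.2 0.7 -20 0.002; 0.2 0.7 -23 0.002; 0.2 0.7 -23 0.002")

```text
clock: 17.3
tcp_pos: [0.5933, 0.2018, 0.0528]
orientation: [0.002, 0.776, 0.631, -0.002]
wrist_force: [-1.4, 0.4, -4.8]
finger_gap: 0.0428
```

Emit:
arm_command(steps="0 0 -3 0; 0 0 -6 0; 0 0 -8 0; 0 0 -9 0; 0 0 -9.5 0; 0 0 -9.5 0")

```text
clock: 18.05
tcp_pos: [0.5932, 0.2018, 0.0439]
orientation: [0.002, 0.776, 0.631, -0.002]
wrist_force: [-2.1, -0.5, 1.8]
finger_gap: 0.0431
```

Emit:
arm_command(steps="0 0 0 0; 0 0 0 0; 0 0 0 0; 0 0 0 0; 0 0 0 0; 0 0 0 0; 0 0 0 0; 0 0 40 0; 0 0 80 0; -15 0 130 0; -30 0 165 0; -30 0 165 0; -30 0 165 0", fingers=1)

```text
clock: 19.68
tcp_pos: [0.5631, 0.2018, 0.2085]
orientation: [0.002, 0.776, 0.631, -0.002]
wrist_force: [0.9, -0.4, -0.2]
finger_gap: 0.0854
```

Run:
```python
from h import *
import pickle
s=get_state();t=s['tcp_pos'];print(t,s['wrist_force'],s['finger_gap'],yaw())
ci,im=snap('wrist','h3');pickle.dump((ci,t,yaw()),open('h3.pkl','wb'))
cv2.imwrite('pics/h3c.png',cv2.resize(im[110:330,240:420,::-1],None,fx=2.7,fy=2.7,interpolation=cv2.INTER_CUBIC))
```

```text
[0.56312405 0.20179079 0.20846201] [ 0.87682215 -0.43463591 -0.2428856 ] 0.08542066485287868 1.3663358478844077
```

View pics/h3c.png

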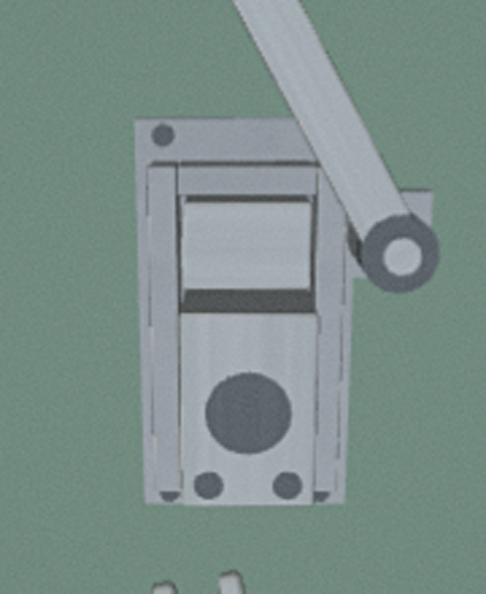

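View pics/h3.png

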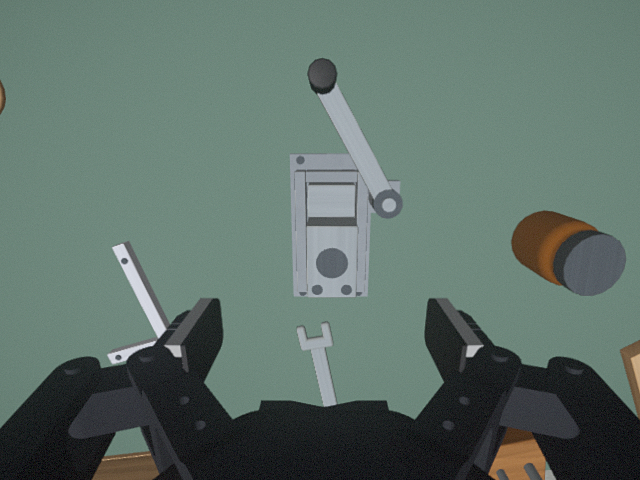

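Run:
```python
from h import *
import pickle
ci,t,y=pickle.load(open('h3.pkl','rb'))
print(back(ci,(322,72),.079))
ht=-.2038;h=np.array([.58070,.2051]);c,s=np.cos(ht),np.sin(ht)
hg=h+[-.033*c-.05*s,-.033*s+.05*c];print(hg)
k0=None
for th in np.arange(1.054,-0.06,-.1054):
    a=ht-np.pi/2-th;k=hg+.117*np.array([np.cos(a),np.sin(a)])
    if k0 is None:k0=k;print('start',k,(k-t[:2])*1000,'spin',ht+np.pi-th-y)
    print(round(th,3),((k-k0)*1000).round(1),round(1.054-th,3))
# anvil check
f=lambda L:np.array(L)/2.7+[240,110]
a,r=fitpose(ci,[(-48,-22,34),(-48,22,34),(-18,-22,68),(-18,22,68),(48,-22,68),(48,22,68)],f([(182,203),(311,203),(179,313),(318,313),(181,505),(315,505)]),[.58,.2,-.2]);print(a,r.tolist())
b,r=fitpose(ci,[(-75,-40,8),(75,-40,8),(75,40,8),(-50,-24,30),(-50,24,30)],f([(135,120),(145,502),(344,502),(179,195),(315,196)]),[.58,.2,-.2]);print(b,r.tolist())
```

```text
[[0.44652005 0.22435071 0.079     ]]
[0.55850256 0.26074417]
start [0.44718697 0.22471861] [-115.93707787   22.92781929] spin 0.517585089865576
1.054 [0. 0.] 0.0
0.949 [  4.4 -11.5] 0.105
0.843 [ 10.  -22.5] 0.211
0.738 [ 16.7 -32.8] 0.316
0.632 [ 24.5 -42.4] 0.422
0.527 [ 33.2 -51.1] 0.527
0.422 [ 42.8 -58.8] 0.632
0.316 [ 53.2 -65.5] 0.738
0.211 [ 64.2 -71.1] 0.843
0.105 [ 75.7 -75.4] 0.949
0.0 [ 87.6 -78.6] 1.054
[ 0.58035873  0.20493766 -0.19967088] [[-0.3, -0.4], [0.4, -0.6], [-0.6, -0.0], [0.5, -0.2], [0.1, 0.8], [-0.2, 0.7]]
[ 0.58076082  0.20494805 -0.20392625] [[-0.3, -0.9], [-0.1, 0.5], [0.3, 0.6], [-0.8, 0.2], [1.1, -0.2]]
```

Seated (0.4 mm off the pocket's centre, at full depth). Now to the knob.

Emit:
arm_command(steps="-30 6 0 0.13; -60 12 -10 0.26; -90 18 -20 0.39; -116 22.5 -40 0.518; -116 22.5 -80 0.518; -116 22.5 -110 0.518; -116 22.5 -135 0.518; -116 22.5 -150 0.518; -116 22.5 -156 0.518; -116 22.5 -156 0.518; -116 22.5 -156 0.518", fingers=1)

```text
clock: 21.1
tcp_pos: [0.4476, 0.2244, 0.0525]
orientation: [0.003, 0.588, 0.809, -0.002]
wrist_force: [1.1, 0.8, 0.5]
finger_gap: 0.0852
```

Emit:
arm_command(steps="0 0 0 0; 0 0 0 0; 0 0 0 0; 0 0 0 0; 0 0 0 0; 0 0 0 0; 0 0 0 0; 0 0 0 0; 0 0 0 0; 0 0 0 0", fingers=-1, newtons=20)

```text
clock: 22.35
tcp_pos: [0.4476, 0.2244, 0.0526]
orientation: [0.003, 0.588, 0.809, -0.002]
wrist_force: [-1.2, -1.4, 5.7]
finger_gap: 0.0208
```

Run:
```python
from h import *
s=get_state();t=s['tcp_pos'];print(t,s['wrist_force'],s['finger_gap'],yaw())
snap('wrist','k1')
```

```text
[0.44761723 0.22436451 0.05264001] [-1.21939178 -1.39695107  5.70946913] 0.020800856801557736 1.88411531956785
```

View pics/k1.png

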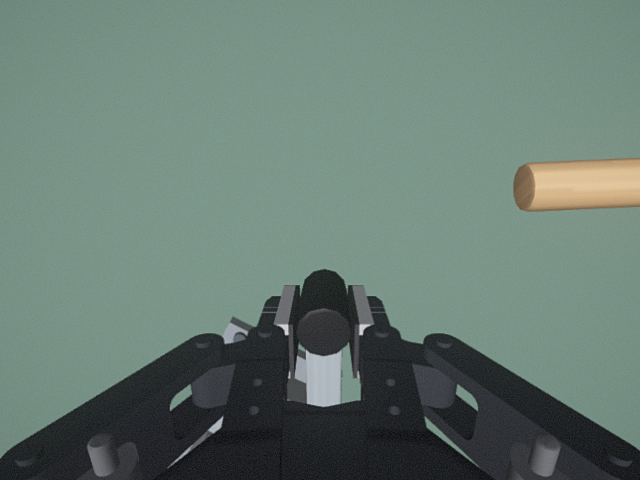

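Emit:
arm_command(steps="2 -5.7 0 0.053; 4.4 -11.5 0 0.105; 10 -22.5 0 0.211; 16.7 -32.8 0 0.316; 24.5 -42.4 0 0.422; 33.2 -51.1 0 0.527; 42.8 -58.8 0 0.632; 53.2 -65.5 0 0.738; 64.2 -71.1 0 0.843; 70 -73.4 0 0.9; 70 -73.4 0 0.9")

```text
clock: 23.78
tcp_pos: [0.5181, 0.1508, 0.0527]
orientation: [0.003, 0.178, 0.984, -0.0]
wrist_force: [-0.9, 0.6, 4.4]
finger_gap: 0.021
```

Emit:
arm_command(steps="5.7 -2 0 0.05; 11.6 -3.9 0 0.1; 15 -4.7 0 0.13; 17.5 -5.2 0 0.154; 18.5 -5.4 0 0.154; 19.3 -5.5 0 0.154; 19.3 -5.5 0 0.154")

```text
clock: 24.65
tcp_pos: [0.5351, 0.1459, 0.0526]
orientation: [0.001, 0.102, 0.995, 0.0]
wrist_force: [-6.0, 2.5, 9.6]
finger_gap: 0.0211
```

Emit:
arm_command(steps="0 0 0 0; 0 0 0 0; 0 0 0 0; 0 0 0 0; 0 0 0 0; 0 0 0 0; 0 0 0 0; 0 0 40 0; 0 0 80 0; 0 0 130 0; 0 0 165 0; 0 0 165 0; 0 0 165 0", fingers=1)

```text
clock: 26.28
tcp_pos: [0.5347, 0.1459, 0.217]
orientation: [0.001, 0.102, 0.995, 0.0]
wrist_force: [0.6, 0.1, -0.1]
finger_gap: 0.0851
```

Run:
```python
from h import *
s=get_state();t=s['tcp_pos'];print(t,s['wrist_force'],s['finger_gap'],yaw())
import pickle
ci,im=snap('wrist','k2');pickle.dump(ci,open('k2.pkl','wb'))
```

```text
[0.53472329 0.14589548 0.21700297] [ 0.64848957  0.06550102 -0.12731249] 0.08506581573470397 2.9378627254366925
```

View pics/k2.png

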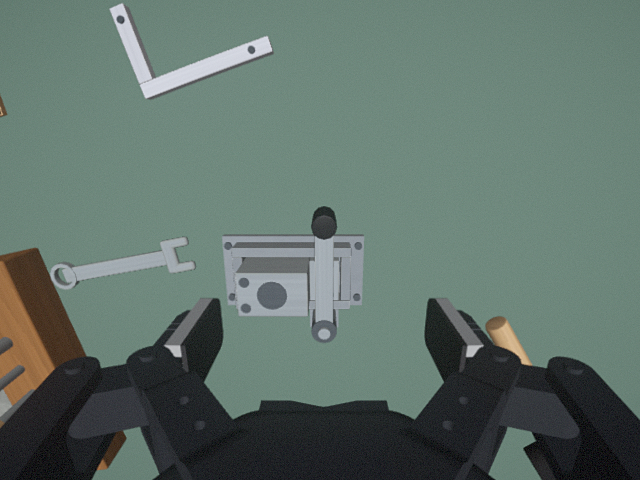

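Run:
```python
from h import *
import pickle
ci=pickle.load(open('k2.pkl','rb'));ht=-.2038
k=back(ci,(324,227),.079)[0];hg=np.array([.5585,.2607]);d=k[:2]-hg
print(k,np.hypot(*d),'lever',ht-np.pi/2-np.arctan2(d[1],d[0]))
im=cv2.imread('pics/k2.png')
cv2.imwrite('pics/k2c.png',cv2.resize(im[195:350,210:380],None,fx=3.8,fy=3.8,interpolation=cv2.INTER_CUBIC))
```

```text
[0.53419909 0.14495496 0.079     ] 0.11826854414483785 lever 0.003146264310592839
```

View pics/k2c.png

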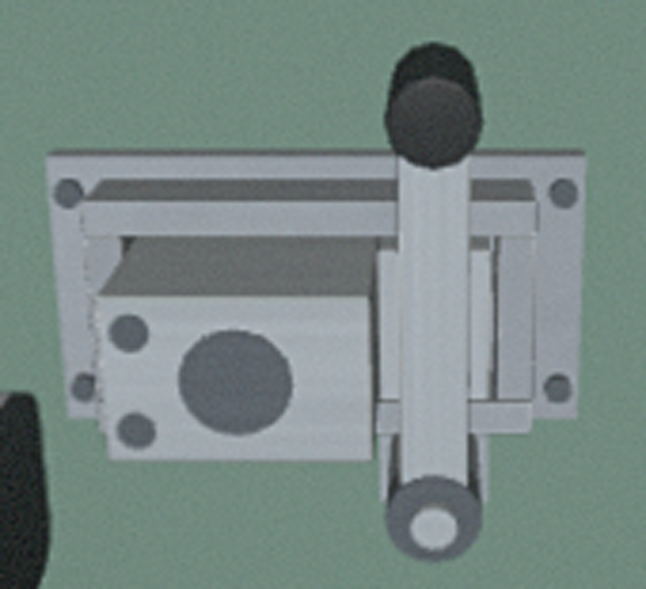

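The close-up shows the lever square across the step, from the knob at crop (433,125) to the hinge at (433,520). The anvil is down in the pocket. The lever angle measures about 0.003 rad and the gripper is clear, so I'm handing in.

```bash
python3 -c "
from workcell import *
print(hand_in())"
```

```text
the job is handed in; nothing more can be done
None
```

The job is finished and handed in at about 26 s of the 72 s allowed. `hand_in()` gave no verdict, so the results below come from my own checks.

- **Corner stop:** I pressed the anvil lightly (about 6 N) against both fences and let go. The wrist camera then put it within 0.1 mm and 0.002 rad of square.
- **Holder:** I took the anvil up again and lowered it into the pocket with its step at the lever's end. It measured about 0.4 mm from the pocket's centre. Full depth is judged from the arm's height at contact and from the picture; I did not measure it separately.
- **Lever:** It stood at about 1.05 rad, already clear of the anvil's way, so I did not open it first. I gripped the knob and swung it to its stop, then let go. It measured about 0.003 rad in the last picture.
- **Final state:** The gripper was open and well above everything, with no contact force beyond sensor noise (0.7 N or less). The moves stayed clear of the other items and I saw no sign that any had shifted, but I did not measure them again at the end.

No check failed or disagreed. Separate fits of the same object differed by about 1 mm or less.

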